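Load the lab trolley

ROBOT

A 6-joint arm with a two-finger parallel gripper is mounted at the origin on the work surface. World frame = base frame: x ahead of the robot, y to its left, z up, the work surface at z = 0. Lengths are in m, angles in degrees, forces in N, time in s.
With the tool pointing down it reaches from about 0.275 to 0.775 m from the base axis. Payload 14.6 kg.
Tool frame: the origin (TCP) lies at the very end of the fingers, on their centre line; the grasp point (between the pads) lies 19 mm behind it; x points along the fingers, y is the direction in which the jaws open and shut, and the axes are right-handed (so a half turn about x gives the same grasp; the last joint's range is limited). The gripper opens to 85 mm and grips with 20 to 120 N. Pads are 22 mm wide; open, the fingers measure 114 mm over their backs; the gripper's body (76 mm by 85 mm) begins 54 mm behind the grasp point. The pads swing forward as they close: fully open they stand 13 mm farther back than shut.
Start: joints at [-75.247, 15.075, -2.767, 72.158, 0, 81.102], TCP at [0.211, -0.481, 0.231] pointing down, gripper open.
Joint ranges: [-151.79, 151.79], [-50.71, 97.33], [-67.44, 78.34], [-121.81, 120.89], [-77.56, 73.72], [-180, 180]. Speed limits (degrees/s): [108.29, 108.29, 147.25, 159.86, 180, 180].

INTERFACE

Orientations are given as a 3x3 rotation matrix whose columns are the frame's x, y, z axes.
In Python, from rig import env gives the robot as it stands. Calls block until the motion is done:
- env.reach(position, orientation): joint-space move of the TCP to a pose.
- env.movel(position, frame=None, v=0.15, contact_N=None): straight line of the TCP; frame=None keeps the orientation; v is the mean speed in m/s. With contact_N (N) it stops when the force on the tool has changed by that much, and returns True; else False.
- env.move_j(angles): joint-space move.
- env.move_gripper(opening, grip_force=None): finger opening in m; grip_force is the grip in N (None keeps the last); returns when the fingers have stopped.
- env.hold(seconds).
- env.solve_ik(position, orientation): joint angles nearest the present ones, or None.
- env.capture(name): name is "scene" or "side" or "wrist"; returns a dict with "color" (384x512x3 uint8, red, green, blue), "depth" (384x512 float32, m along the optical axis (not along the pixel's ray), 0 where there is no reading), "fov_y" (degrees; the focal length in pixels is half the picture's height over the tangent of half this angle, whatever the lens; pixels are square), "cx", "cy" (the principal point, pixels), "extrinsics" (4x4, takes a point from world to camera coordinates). Camera axes: x right, y down, z forward; pixel columns grow to the right and rows downward; lengths in m; the calibration is good to about 2 mm. The wrist camera is an equidistant fisheye: a pixel r from the principal point sees the ray r / f radians off the axis. A picture is of the moment at which its call begins.
A pose or a line that the arm cannot do raises env.Unreachable and nothing moves.
- env.close_job(): hands the job in, once; it reports no verdict.
Readings, each from a call of its own:
- env.current_clock(): time.
- env.current_joints(): joint angles.
- env.current_joint_vel(): joint speeds.
- env.current_joint_torque(): joint torques, N m.
- env.current_tool_pos(): TCP position.
- env.current_tool_rot(): TCP orientation.
- env.current_ft_force(): force on the tool from outside, world axes, zero at the start.
- env.current_torque(): the same for the moment, N m.
- env.current_gripper_width(): finger opening in m.
Only numpy, scipy, OpenCV 4.12 (cv2) and the standard library are available. Lean on these libraries where they do the work, as an engineer would, in place of code of your own. Each camera call takes 0.05 s, during which the arm holds its last target.

TASK

Get this run ready to go on the trolley. Hang both pairs of ear defenders that were left on it over the bar of the stand on the bench, stand every sample bottle upright in the tray while the tray is on the bench, then slide the loaded tray, without lifting it or letting it tip into the gap, across until all of it is on the trolley. Leave the tube rack, the glove box and the jug where they are.

Things in the scene. Friction and masses are not known exactly. Their poses are not given: they have to be found in the camera images.
- tray: Aluminium tray, 150 mm along x, 250 along y, floor 4 thick, walls 32 high (clear floor 142 x 240), empty on the bench at first, y axis pointing roughly away from the trolley. Mid each short end a hand grip, pinched from above: upright plate 100 wide in x, 10 thick (y 115 to 125, and -115 to -125), top at z 65 mm. Origin: centre of its underside, z up. About 500 g, loose.
- tray_end_l (a point): Point in the middle of the tray's end away from the trolley (its y = +125 mm), at the height of its underside.
- tray_end_r (a point): Point in the middle of the tray's end nearest the trolley (its y = -125 mm), at the height of its underside.
- bench_edge (a point): A point on the right-hand edge of the bench top; the edge runs straight along world x at y = -0.18 m, bench top at z = 0. Beyond it is the open gap, 55 to 85 mm wide, down to the floor.
- deck_edge (a point): Middle of the trolley deck edge on the bench side, at deck height, 3 mm lower than the bench top. x axis along that edge, y axis back to the bench: the fixed steel deck (600 mm along x, centred) reaches from y = 0 to -420 mm in this frame. A thin guard rail, 50 mm high, runs round its other three sides, 10 mm in from the edges.
- bottle1: Squat white wide-mouth sample bottle with a yellow screw cap, standing upright; all are alike. Round body 56 mm across up to z 43 mm, short shoulder, cap 46 mm across from z 48 to the top at z 70 mm. Origin: centre of its underside, z up. About 120 g. Three to five of the five are present.
- bottle2: Squat white wide-mouth sample bottle with a yellow screw cap, standing upright; all are alike. Round body 56 mm across up to z 43 mm, short shoulder, cap 46 mm across from z 48 to the top at z 70 mm. Origin: centre of its underside, z up. About 120 g. Three to five of the five are present.
- bottle3: Squat white wide-mouth sample bottle with a yellow screw cap, standing upright; all are alike. Round body 56 mm across up to z 43 mm, short shoulder, cap 46 mm across from z 48 to the top at z 70 mm. Origin: centre of its underside, z up. About 120 g. Three to five of the five are present.
- bottle4: Squat white wide-mouth sample bottle with a yellow screw cap, standing upright; all are alike. Round body 56 mm across up to z 43 mm, short shoulder, cap 46 mm across from z 48 to the top at z 70 mm. Origin: centre of its underside, z up. About 120 g. Three to five of the five are present.
- bottle5: Squat white wide-mouth sample bottle with a yellow screw cap, standing upright; all are alike. Round body 56 mm across up to z 43 mm, short shoulder, cap 46 mm across from z 48 to the top at z 70 mm. Origin: centre of its underside, z up. About 120 g. Three to five of the five are present.
- muffs1: Ear defenders, at first standing on their two cups on the trolley. The arch lies in their xz plane: 156 mm wide along x over the cups, 58 deep along y, 156 high. Atop it a firm rubber crown pad, flat below: 70 mm along x, 24 along y, z 140 to 156 mm; grip it from above across the 24 mm. Opening between the cups: 90 mm. Origin: at ground level midway between the cups, z up. About 200 g.
- muffs2: Ear defenders, at first standing on their two cups on the trolley. The arch lies in their xz plane: 156 mm wide along x over the cups, 58 deep along y, 156 high. Atop it a firm rubber crown pad, flat below: 70 mm along x, 24 along y, z 140 to 156 mm; grip it from above across the 24 mm. Opening between the cups: 90 mm. Origin: at ground level midway between the cups, z up. About 200 g.
- muffs1_crown (a point): Middle of the flat underside of the crown pad of muffs1 (its z = 140 mm); axes as body muffs1.
- muffs2_crown (a point): Middle of the flat underside of the crown pad of muffs2 (its z = 140 mm); axes as body muffs2.
- stand: The fixed steel stand for ear defenders on the bench: base plate 290 mm by 110 mm by 6 mm, two 16 mm posts at x = +130 and -130 mm, carrying a round bar 16 mm thick along its x axis, 152 mm up at its middle line. Origin: centre of its underside.
- bar_top (a point): Middle of the bar of the stand, on its top line, 160 mm above the bench. The x axis runs along the bar, which is clear for about 120 mm either way. Ear defenders hang with the bar under the crown and one cup on each side of it.
- tube_rack: A blue rack of capped test tubes, 90 mm (x) by 160 mm (y), 106 mm high; origin under its centre; loose, to be left alone.
- glove_box: A green carton of gloves, 120 mm (x) by 220 mm (y), 75 mm high; origin under its centre; loose, to be left alone.
- jug: A white plastic jug, 95 mm (x) by 135 mm (y), 205 mm high; origin under its centre; loose, to be left alone.

How it is judged:
By the outcome, as a careful person would: the job done as asked, in the order asked, and still so for the second after the job is handed in, with the robot touching nothing.
Of bottle1, bottle2, bottle3, bottle4, bottle5 only 3 to 5 are there at a start; the rules pass over those that are not, and their reading is None.
At some moment in a run one of bottle1, bottle2, bottle3, bottle4, bottle5 may be knocked a few centimetres aside while the robot is not near it.
It also fails if it takes over 210 s, if anything falls off the work surface, if the arm or the gripper's body presses on something with over 40 N, if the wrist force passes 120 N, or if a joint passes its speed limit or range.

## Working session

There is one attempt and no reset: what is moved stays moved. The work goes in short steps, each a Python script; the robot and the scene stay as the last script left them, time stands still between calls to the robot, and variables do not carry over. Pictures are saved under pics/ and viewed, and the job is handed in when it is done.

```bash
ls; mkdir -p pics
cat > h.py <<'E'
import numpy as np, cv2
from rig import env
def cap(n,fn=None):
    c=env.capture(n)
    if fn: cv2.imwrite('pics/'+fn,c['color'][:,:,::-1])
    return c
def pts(c):
    h,w=c['depth'].shape; f=h/2/np.tan(np.radians(c['fov_y']/2))
    u,v=np.meshgrid(np.arange(w),np.arange(h)); d=c['depth']
    P=np.stack([(u-c['cx'])/f*d,(v-c['cy'])/f*d,d],-1)
    E=np.linalg.inv(c['extrinsics']); W=P@E[:3,:3].T+E[:3,3]
    W[d<=0]=np.nan
    return W
E
python3 - <<'E'
from h import *
for n in ['scene','side','wrist']:
    c=cap(n,n+'0.png'); np.savez('/tmp/'+n+'.npz',**c)
    E=np.linalg.inv(c['extrinsics']);print(n,c['fov_y'],c['cx'],c['cy'],E.round(3).tolist())
print(env.current_clock())
E
```

```text
pics
scene 54.73098609650235 252.44153822680298 196.2486605703287 [[-0.186, 0.671, -0.718, 1.462], [0.982, 0.14, -0.124, 0.302], [0.017, -0.728, -0.685, 1.059], [0.0, 0.0, 0.0, 1.0]]
side 55.14112896479337 253.31506313005858 196.18730704948985 [[-0.999, -0.026, 0.046, 0.446], [-0.052, 0.535, -0.843, 0.98], [-0.003, -0.844, -0.536, 0.675], [0.0, 0.0, 0.0, 1.0]]
wrist 65.70646984690485 256.90376551552237 190.7541535813692 [[0.402, -0.867, -0.294, 0.285], [-0.916, -0.381, -0.127, -0.446], [-0.002, 0.32, -0.947, 0.373], [0.0, 0.0, 0.0, 1.0]]
0.15
```

View pics/scene0.png

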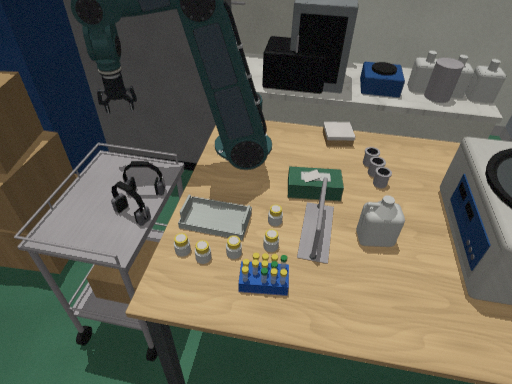

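View pics/side0.png

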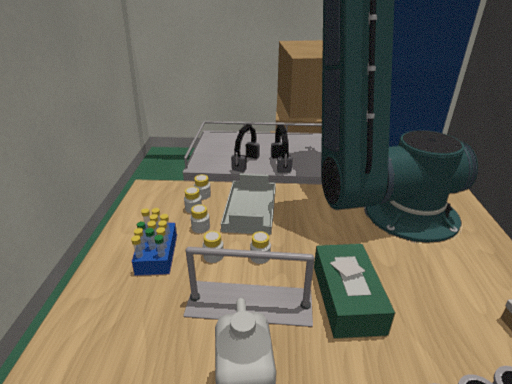

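View pics/wrist0.png

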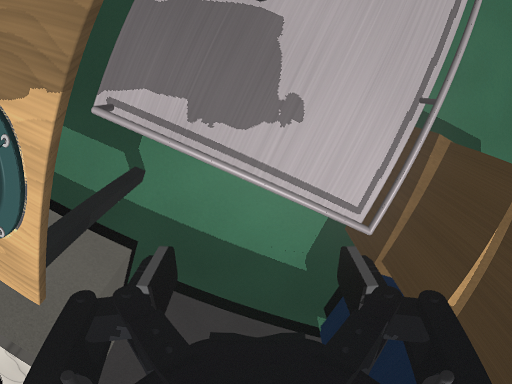

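The scene view shows five bottles, at about (181,243), (202,250), (234,245), (271,239) and (275,214). The tray is at (216,217), the stand bar at (321,220), and both muffs are on the trolley at (125,205) and (152,175). Next I'll measure them.

Run:
```python
from h import *
np.set_printoptions(suppress=True,precision=3)
W={}
for n in ['scene','side']:
    c=dict(np.load('/tmp/'+n+'.npz')); W[n]=(pts(c),c['color'])
# caps: yellow
for n,(P,C) in W.items():
    hsv=cv2.cvtColor(C,cv2.COLOR_RGB2HSV)
    z=P[...,2]
    m=((hsv[...,0]>20)&(hsv[...,0]<35)&(hsv[...,1]>90)&(z>.045)&(z<.085)&(P[...,0]<.9)).astype(np.uint8)
    k,l,s,ce=cv2.connectedComponentsWithStats(m)
    for i in range(1,k):
        if s[i,4]>15:
            p=P[l==i]; print(n,'cap',ce[i].round(),s[i,4],np.median(p,0),(p.min(0)+p.max(0))/2,np.ptp(p,axis=0))
    # top-down height map
for n,(P,C) in W.items():
    im=np.zeros((600,500,3),np.uint8)  # row: x from 0..1.0, col: y 0.35..-.75
    S=500
    ok=np.isfinite(P[...,0])
    Q=P[ok];K=C[ok];o=np.argsort(Q[:,2]);Q=Q[o];K=K[o]
    r=((1.1-Q[:,0])*S).astype(int); q=((0.4-Q[:,1])*S*.9).astype(int)
    g=(r>=0)&(r<600)&(q>=0)&(q<500)
    im[r[g],q[g]]=K[g][:,::-1]
    cv2.imwrite(f'pics/top_{n}.png',im)
    # height bands
    m=(Q[:,1]<-.25)&(Q[:,2]>.02)&(Q[:,2]<.19)&(Q[:,0]>.2)&(Q[:,0]<.8)&(Q[:,1]>-.6)
    q=Q[m]; print(n,'trolley objs',len(q))
    t=q[q[:,2]>.13]; print(t.shape, t[:,2].max())
    np.save(f'/tmp/muff_{n}.npy',q)
```

```text
scene cap [275. 212.] 69 [0.488 0.223 0.065] [0.475 0.221 0.06 ] [0.044 0.044 0.027]
scene cap [271. 237.] 82 [0.615 0.225 0.067] [0.601 0.224 0.062] [0.046 0.044 0.021]
scene cap [181. 241.] 83 [ 0.697 -0.073  0.066] [ 0.685 -0.08   0.06 ] [0.044 0.045 0.023]
scene cap [233. 243.] 84 [0.672 0.103 0.066] [0.657 0.1   0.062] [0.05  0.043 0.022]
scene cap [202. 249.] 83 [0.713 0.007 0.066] [0.7   0.    0.061] [0.046 0.045 0.023]
side cap [201. 182.] 88 [ 0.674 -0.062  0.063] [ 0.678 -0.071  0.06 ] [0.044 0.036 0.024]
side cap [192. 195.] 99 [0.69  0.019 0.064] [0.694 0.006 0.061] [0.042 0.04  0.023]
side cap [199. 213.] 118 [0.65  0.12  0.065] [0.654 0.104 0.062] [0.045 0.046 0.021]
side cap [212. 241.] 144 [0.594 0.244 0.066] [0.597 0.23  0.061] [0.044 0.043 0.022]
side cap [260. 242.] 137 [0.47  0.241 0.066] [0.47  0.228 0.061] [0.042 0.043 0.022]
scene trolley objs 1530
(308, 3) 0.15661417636963926
side trolley objs 1294
(212, 3) 0.1555681141674249
```

```bash
cat > /tmp/a.py <<'E'
from h import *
np.set_printoptions(suppress=True,precision=4)
PW={}
for n in ['scene','side']:
    c=dict(np.load('/tmp/'+n+'.npz')); PW[n]=pts(c)
def rect(q,t):
    (cx,cy),(w,h),a=cv2.minAreaRect(q[:,:2].astype(np.float32)); print(t,len(q),np.array([cx,cy]),np.array([w,h]),round(a,1),'z',np.round([q[:,2].min(),np.median(q[:,2]),q[:,2].max()],4))
from collections import defaultdict
A=defaultdict(list)
for n,P in PW.items():
    Q=P[np.isfinite(P[...,0])]
    t=Q[(Q[:,1]<-.25)&(Q[:,1]>-.65)&(Q[:,0]>.2)&(Q[:,0]<.85)]
    hi=t[(t[:,2]>.138)&(t[:,2]<.17)]
    lab=np.zeros(len(hi),int)
    if len(hi):
        crit,lab,cen=cv2.kmeans(hi[:,:2].astype(np.float32),2,None,(3,50,1e-5),5,0)[:3] if 0 else cv2.kmeans(hi[:,:2].astype(np.float32),2,None,(3,50,1e-5),5,cv2.KMEANS_PP_CENTERS)
        lab=lab.ravel()
        for i in range(2): 
            rect(hi[lab==i],f'{n} crown'); A['crown%d'%(hi[lab==i][:,1].mean()>-.4)].append(hi[lab==i])
    b=Q[(Q[:,2]>.148)&(Q[:,2]<.168)&(Q[:,1]>.25)&(Q[:,1]<.6)&(Q[:,0]>.2)&(Q[:,0]<.8)]
    rect(b,n+' bar')
    pl=Q[(Q[:,2]>.002)&(Q[:,2]<.012)&(Q[:,1]>.25)&(Q[:,1]<.6)&(Q[:,0]>.2)&(Q[:,0]<.9)]
    rect(pl,n+' plate')
    tr=Q[(Q[:,2]>.055)&(Q[:,2]<.07)&(Q[:,1]>-.2)&(Q[:,1]<.22)&(Q[:,0]>.4)&(Q[:,0]<.6)]
    rect(tr,n+' grips')
    for s in (tr[tr[:,1]<0],tr[tr[:,1]>0]):
        if len(s)>3: rect(s,n+'  g')
    tr=Q[(Q[:,2]>.02)&(Q[:,2]<.04)&(Q[:,1]>-.2)&(Q[:,1]<.2)&(Q[:,0]>.35)&(Q[:,0]<.62)]
    rect(tr,n+' walls')
    d=Q[(abs(Q[:,2]+.003)<.006)&(Q[:,1]<-.2)&(Q[:,0]>.1)&(Q[:,0]<.95)]
    print(n,'deck',d.min(0),d.max(0))
    for x in np.arange(.15,.9,.1):
        s=d[abs(d[:,0]-x)<.02]
        if len(s): print('   x%.2f ymax %.3f'%(x,s[:,1].max()),len(s))
E
python3 /tmp/a.py
```

```text
scene crown 122 [ 0.4141 -0.3296] [0.0262 0.0864] 11.7 z [0.1382 0.1503 0.1564]
scene crown 132 [ 0.5533 -0.3291] [0.0851 0.0262] 68.6 z [0.1382 0.1507 0.1566]
scene bar 437 [0.469  0.4381] [0.242  0.2513] 24.5 z [0.148  0.1565 0.1678]
scene plate 2085 [0.5548 0.4249] [0.6905 0.3488] 0.0 z [0.002 0.004 0.012]
scene grips 175 [0.5279 0.0441] [0.1462 0.3507] 0.5 z [0.0551 0.0636 0.07  ]
scene  g 64 [ 0.5099 -0.1238] [0.0117 0.0964] 87.7 z [0.0551 0.0628 0.0675]
scene  g 111 [0.5269 0.1641] [0.1462 0.1107] 0.5 z [0.0552 0.0646 0.07  ]
scene walls 419 [0.5166 0.0362] [0.3299 0.1585] 87.2 z [0.0201 0.0278 0.0399]
scene deck [ 0.1027 -1.103  -0.009 ] [ 0.7944 -0.2396  0.003 ]
   x0.15 ymax -1.091 12
   x0.25 ymax -0.240 372
   x0.35 ymax -0.242 449
   x0.45 ymax -0.243 504
   x0.55 ymax -0.245 605
   x0.65 ymax -0.249 876
   x0.75 ymax -0.252 745
side crown 87 [ 0.5471 -0.3288] [0.077  0.0255] 68.3 z [0.1385 0.1501 0.1538]
side crown 75 [ 0.4091 -0.3231] [0.0238 0.0791] 10.0 z [0.1389 0.1504 0.1556]
side bar 1366 [0.4918 0.4905] [0.2207 0.274 ] 88.0 z [0.148  0.1558 0.1676]
side plate 5494 [0.5503 0.4241] [0.6985 0.3489] 0.2 z [0.002  0.0055 0.012 ]
side grips 280 [0.5227 0.0471] [0.3446 0.1484] 89.7 z [0.0551 0.0626 0.07  ]
side  g 98 [ 0.5037 -0.1185] [0.0134 0.0963] 87.6 z [0.0551 0.0614 0.0662]
side  g 182 [0.5234 0.1665] [0.1056 0.1484] 89.7 z [0.0552 0.0633 0.07  ]
side walls 584 [0.5101 0.0007] [0.2534 0.1497] 87.4 z [0.0201 0.0298 0.04  ]
side deck [ 0.1703 -2.1174 -0.0089] [ 0.9475 -0.2372  0.003 ]
   x0.25 ymax -0.238 306
   x0.35 ymax -0.237 410
   x0.45 ymax -0.239 346
   x0.55 ymax -0.243 178
   x0.65 ymax -0.245 404
   x0.75 ymax -0.247 410
   x0.85 ymax -2.077 9
```

View pics/top_scene.png

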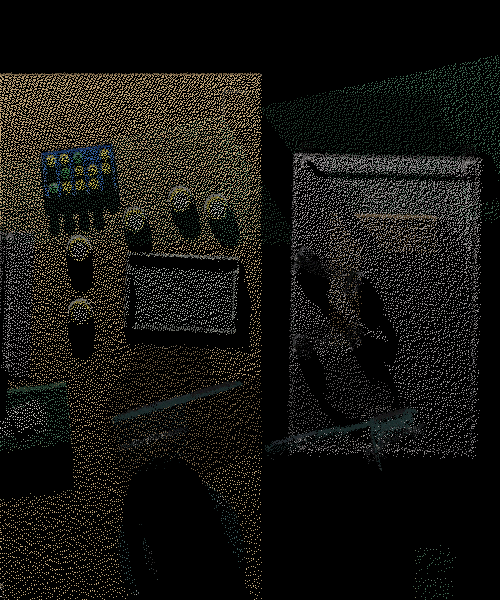

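View pics/top_side.png

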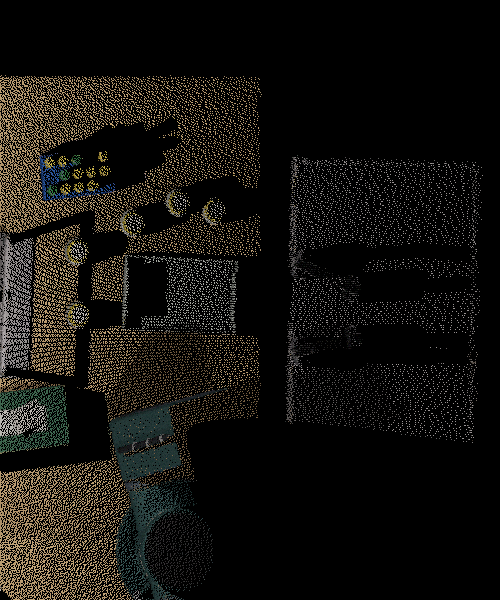

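```bash
cat > /tmp/b.py <<'E'
exec(open('/tmp/a.py').read().split('def rect')[0])
def rect(q,t):
    (cx,cy),(w,h),a=cv2.minAreaRect(q[:,:2].astype(np.float32)); print(t,len(q),np.array([cx,cy]),np.array([w,h]),round(a,1),'z',np.round([q[:,2].min(),np.median(q[:,2]),q[:,2].max()],4))
for n,P in PW.items():
    if n=='side':
        for u0 in (200,225,250,275,300):
            col=P[235:290,u0]; i=np.nanargmax(np.where((col[:,2]<.18)&(col[:,1]<.45),col[:,2],-1)); print(n,u0,col[i])
        s=P[240:275,185:320].reshape(-1,3); s=s[(s[:,2]>.14)&(s[:,2]<.175)&(s[:,1]<.45)]; rect(s,'bar side')
    else:
        s=P[175:262,305:335].reshape(-1,3); s=s[(s[:,2]>.145)&(s[:,2]<.175)]; rect(s,'bar scene')
    Q=P[np.isfinite(P[...,0])]
    g=Q[(Q[:,2]>.065)&(Q[:,2]<.085)&(Q[:,1]>.2)&(Q[:,0]<.45)&(Q[:,0]>.15)&(Q[:,1]<.5)]
    rect(g,n+' glove')
    g=Q[(Q[:,2]>.085)&(Q[:,2]<.23)&(Q[:,1]>.42)&(Q[:,0]<.85)&(Q[:,0]>.3)&(Q[:,1]<.75)]
    rect(g,n+' jug')
    g=Q[(Q[:,2]>.06)&(Q[:,2]<.12)&(Q[:,1]>.15)&(Q[:,0]<.95)&(Q[:,0]>.67)&(Q[:,1]<.4)]
    rect(g,n+' rack')
# all muff pts
for n in PW:
    q=np.load(f'/tmp/muff_{n}.npy'); 
    q=q[(q[:,0]>.3)&(q[:,0]<.7)&(q[:,2]<.16)]
    im=np.zeros((500,500,3),np.uint8)
    for p in q[np.argsort(q[:,2])]:
        h=int(p[2]/.16*255); cv2.circle(im,(int((-.2-p[1])*1500),int((.68-p[0])*1300)),2,(255-h,128,h),-1)
    cv2.imwrite(f'pics/mu_{n}.png',im)
a,b=[cv2.imread(f'pics/mu_{n}.png') for n in PW]; cv2.imwrite('pics/mu.png',cv2.resize(np.hstack([a,b]),(800,400)))
E
python3 /tmp/b.py
```

```text
bar scene 253 [0.4943 0.3838] [0.0157 0.2708] 87.5 z [0.1455 0.1572 0.1639]
scene glove 979 [0.284  0.3601] [0.1734 0.2194] 6.6 z [0.0652 0.0737 0.0849]
scene jug 1310 [0.4933 0.5954] [0.0912 0.1365] 8.0 z [0.0852 0.1482 0.207 ]
scene rack 731 [0.7555 0.225 ] [0.0812 0.1399] 5.8 z [0.0601 0.1022 0.1105]
side 200 [0.593  0.3845 0.1603]
side 225 [0.5393 0.3858 0.1608]
side 250 [0.4859 0.3897 0.1609]
side 275 [0.4333 0.3892 0.16  ]
side 300 [0.3811 0.3907 0.1609]
bar side 1006 [0.4883 0.3888] [0.0171 0.274 ] 88.0 z [0.1401 0.157  0.1624]
side glove 3870 [0.3184 0.3397] [0.2366 0.2761] 6.5 z [0.065  0.0751 0.0849]
side jug 4089 [0.4838 0.6016] [0.0949 0.1309] 7.9 z [0.1135 0.1564 0.208 ]
side rack 1177 [0.752  0.2277] [0.0776 0.1458] 5.3 z [0.0601 0.0989 0.1086]
```

View pics/mu.png

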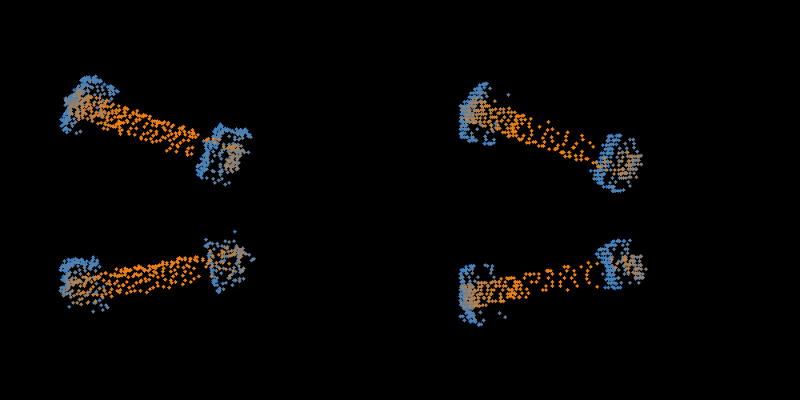

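```bash
cat >> h.py <<'E'
def R(a):
    c,s=np.cos(np.radians(a)),np.sin(np.radians(a))
    return np.array([[0,c,s],[0,s,-c],[-1,0,0]],float)
def go(p,a):
    "joint move picking the half turn nearest in joint 6"
    best=None; j0=np.array(env.current_joints())
    for k in (0,180):
        q=env.solve_ik(list(p),R(a+k))
        if q is None: continue
        d=np.abs(np.array(q)-j0).max()
        if best is None or d<best[0]: best=(d,a+k)
    if best is None: raise RuntimeError('ik')
    env.reach(list(p),R(best[1])); return best[1]
E
python3 - <<'E'
from h import *
np.set_printoptions(suppress=True,precision=3)
print(np.array(env.current_tool_rot()))
for p,a in [((.4116,-.3265,.14),11),((.4116,-.3265,.36),11),((.55,-.329,.14),-21.5),((.55,-.329,.36),-21.5),((.436,.388,.36),-2),((.436,.388,.16),-2),((.546,.384,.36),-2),((.546,.384,.163),-2),((.507,.12,.05),87),((.507,-.28,.05),87),((.47,.226,.05),-2),((.697,0,.05),-2)]:
    for k in (0,180):
        q=env.solve_ik(list(p),R(a+k)); print(p,a+k,None if q is None else np.round(q,1))
E
```

```text
[[-0.     0.401 -0.916]
 [ 0.001 -0.916 -0.401]
 [-1.    -0.001 -0.   ]]
(0.4116, -0.3265, 0.14) 11 [-47.3  17.7 -13.6  58.7   0.   31.7]
(0.4116, -0.3265, 0.14) 191 [ -47.3   17.7  -13.6   58.7    0.  -148.3]
(0.4116, -0.3265, 0.36) 11 [-47.3  15.1  17.1  92.    0.   31.7]
(0.4116, -0.3265, 0.36) 191 [ -47.3   15.1   17.1   92.     0.  -148.3]
(0.55, -0.329, 0.14) -21.5 [-38.2  28.5   4.3  65.7   0.   73.3]
(0.55, -0.329, 0.14) 158.5 [ -38.2   28.5    4.3   65.7    0.  -106.7]
(0.55, -0.329, 0.36) -21.5 [-38.2  28.9  39.2 100.3   0.   73.3]
(0.55, -0.329, 0.36) 158.5 [ -38.2   28.9   39.2  100.3    0.  -106.7]
(0.436, 0.388, 0.36) -2 [ 33.7  21.7  27.   95.3   0.  125.7]
(0.436, 0.388, 0.36) 178 [ 33.7  21.7  27.   95.3   0.  -54.3]
(0.436, 0.388, 0.16) -2 [ 33.7  22.5  -2.9  64.7   0.  125.7]
(0.436, 0.388, 0.16) 178 [ 33.7  22.5  -2.9  64.7   0.  -54.3]
(0.546, 0.384, 0.36) -2 [ 28.1  32.8  46.5 103.7   0.  120.1]
(0.546, 0.384, 0.36) 178 [ 28.1  32.8  46.5 103.7   0.  -59.9]
(0.546, 0.384, 0.163) -2 [ 28.1  30.6  11.7  71.1   0.  120.1]
(0.546, 0.384, 0.163) 178 [ 28.1  30.6  11.7  71.1   0.  -59.9]
(0.507, 0.12, 0.05) 87 [  4.3  21.9 -22.9  45.2   0.    7.3]
(0.507, 0.12, 0.05) 267 [   4.3   21.9  -22.9   45.2    0.  -172.7]
(0.507, -0.28, 0.05) 87 [-37.   26.7 -14.3  49.    0.  -34. ]
(0.507, -0.28, 0.05) 267 [-37.   26.7 -14.3  49.    0.  146. ]
(0.47, 0.226, 0.05) -2 [ 16.7  21.9 -22.9  45.2   0.  108.7]
(0.47, 0.226, 0.05) 178 [ 16.7  21.9 -22.9  45.2   0.  -71.3]
(0.697, 0, 0.05) -2 [-6.7 37.   5.7 58.6  0.  85.3]
(0.697, 0, 0.05) 178 [ -6.7  37.    5.7  58.6   0.  -94.7]
```

Run:
```python
from h import *
np.set_printoptions(suppress=True,precision=4)
env.move_gripper(.055)
a=go((.4115,-.3265,.24),11)
c=cap('wrist','w1.png'); np.savez('/tmp/w1.npz',**c)
c=cap('scene','s1.png'); 
print(a,env.current_tool_pos(),env.current_clock())
```

```text
11 [ 0.4108 -0.3274  0.2399] 1.65
```

View pics/w1.png

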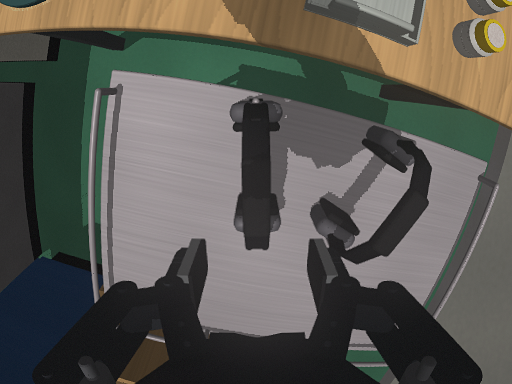

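The wrist view shows muffs A between the fingers, with its crown pad at about (257,175), aligned with the finger midline. I'll refine that using the fisheye depth.

```bash
cat >> h.py <<'E'
def ptsw(c):
    h,w=c['depth'].shape; f=h/2/np.tan(np.radians(c['fov_y']/2))
    u,v=np.meshgrid(np.arange(w),np.arange(h)); d=c['depth'].astype(float)
    x=u-c['cx'];y=v-c['cy'];r=np.hypot(x,y)+1e-9;t=np.tan(r/f)
    P=np.stack([x/r*t*d,y/r*t*d,d],-1)
    E=np.linalg.inv(c['extrinsics']); W=P@E[:3,:3].T+E[:3,3]; W[(d<=0)|(r/f>1.4)]=np.nan
    return W
def rect(q,t):
    (cx,cy),(w,h),a=cv2.minAreaRect(q[:,:2].astype(np.float32)); print(t,len(q),np.array([cx,cy]).round(4),np.array([w,h]).round(4),round(a,1),'z',np.round([q[:,2].min(),np.median(q[:,2]),q[:,2].max()],4))
E
python3 - <<'E'
from h import *
c=dict(np.load('/tmp/w1.npz')); P=ptsw(c)
for y0,y1,x0,x1 in [(95,250,225,290),(120,265,300,440)]:
    s=P[y0:y1,x0:x1].reshape(-1,3); 
    for lo in (.135,.146): rect(s[(s[:,2]>lo)&(s[:,2]<.165)],'crown')
d=P[150:230,120:220].reshape(-1,3); print('deck z',np.nanmedian(d[:,2]))
s=P[0:60,260:430].reshape(-1,3); s=s[(s[:,2]>.055)&(s[:,2]<.07)]; rect(s,'grip')
for u in (150,250,330,420): 
    col=P[60:200,u]; i=np.where((np.abs(col[:,2]+.003)<.005))[0][:1]; print('deck edge',u,col[i])
E
```

```text
crown 2766 [ 0.4092 -0.3292] [0.024  0.0966] 11.3 z [0.135  0.152  0.1548]
crown 2240 [ 0.409  -0.3285] [0.0239 0.0694] 10.7 z [0.146  0.1522 0.1548]
crown 2252 [ 0.5468 -0.3288] [0.0958 0.0252] 67.4 z [0.1352 0.1515 0.1548]
crown 1589 [ 0.5472 -0.3289] [0.0702 0.0245] 68.1 z [0.146  0.1522 0.1548]
deck z -0.0034764397395868896
grip 758 [ 0.5044 -0.1214] [0.0105 0.0989] 87.3 z [0.055  0.0639 0.0671]
deck edge 150 [[ 0.24904115 -0.23926668 -0.00421094]]
deck edge 250 [[ 0.38451957 -0.24123063 -0.00565634]]
deck edge 330 [[ 0.49181448 -0.24367365 -0.00546423]]
deck edge 420 [[ 6.04833355e-01 -1.40533910e-01 -4.79378948e-04]]
```

Run:
```python
from h import *
env.movel([.409,-.3285,.24],R(11))
print(env.movel([.409,-.3285,.1395],R(11),v=.12,contact_N=8), env.current_tool_pos())
env.move_gripper(.0,60)
print('w',env.current_gripper_width(),env.current_ft_force())
env.movel([.409,-.3285,.37],R(11),v=.2)
print('w',env.current_gripper_width(),env.current_ft_force())
c=cap('wrist','w2.png'); print(env.current_clock())
```

```text
False [ 0.40922807 -0.32873872  0.14008045]
w 0.02256969082590786 [0.72162062 0.30184959 6.88406946]
w 0.022343087365674637 [-0.11520126 -0.19420293 -1.52752911]
4.6167
```

View pics/w2.png

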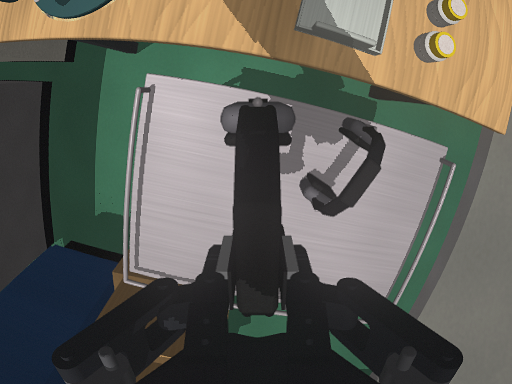

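Muffs A is held (width 22 mm). Next, over the bar to measure it.

Run:
```python
from h import *
np.set_printoptions(suppress=True,precision=4)
print(go((.434,.388,.37),-2))
c=cap('wrist','w3.png'); P=ptsw(c)
cap('side','d3.png')
q=P.reshape(-1,3); q=q[(q[:,2]>.15)&(q[:,2]<.167)&(abs(q[:,1]-.388)<.03)&(q[:,0]>.33)&(q[:,0]<.65)]; rect(q,'bar')
for x in np.arange(.34,.64,.03):
    s=q[abs(q[:,0]-x)<.01]
    if len(s)>5: print('%.2f'%x,len(s),s[:,1].min(),s[:,1].max(),s[:,2].max())
q=P.reshape(-1,3); q=q[(q[:,2]>.065)&(q[:,2]<.085)&(q[:,0]<.4)&(q[:,1]>.2)&(q[:,1]<.5)]; rect(q,'glove')
print(env.current_tool_pos(),env.current_clock())
```

```text
178
bar 2001 [0.4878 0.3868] [0.0162 0.2732] 87.5 z [0.15   0.1584 0.1617]
0.37 199 0.38423064669001084 0.399505963899377 0.16131392754087626
0.40 155 0.3822731482944506 0.3975293656904235 0.16120850819508625
0.46 94 0.3800645815964044 0.3955387197128113 0.16096749930780174
0.49 196 0.3790585880137675 0.3951387316297557 0.16111112135910455
0.52 201 0.37719673977134033 0.3927131363761591 0.16106048361789166
0.55 181 0.37643457241314693 0.391341673579702 0.1610364283803371
0.58 176 0.3746726095703776 0.39066516081338065 0.1614924180534441
0.61 157 0.37395371432678803 0.3895351991070033 0.16174706543998624
glove 9247 [0.283  0.3625] [0.1729 0.22  ] 6.2 z [0.065  0.0749 0.085 ]
[0.4344 0.3875 0.37  ] 7.2583
```

View pics/w3.png

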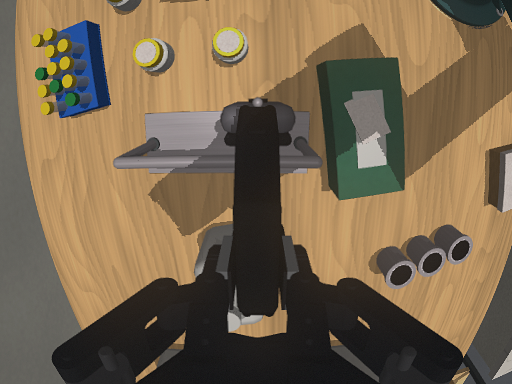

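View pics/d3.png

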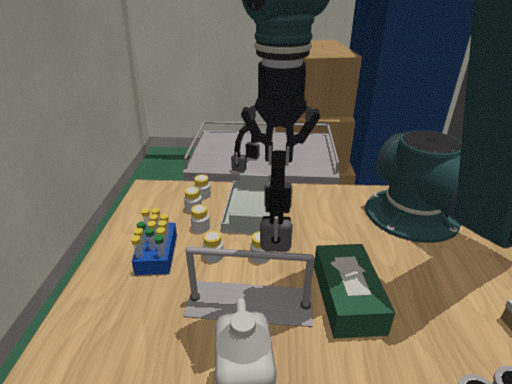

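Run:
```python
from h import *
f=lambda x:.3868-.043*(x-.4878)
x=.433;y=f(x)
env.movel([x,y,.37],R(177.5))
env.movel([x,y,.19],R(177.5),v=.2)
print(env.movel([x,y,.162],R(177.5),v=.03,contact_N=5),env.current_tool_pos(),env.current_ft_force())
env.move_gripper(.045)
env.hold(.3)
cap('side','d4.png')
env.movel([x,y,.37],R(177.5),v=.2)
cap('wrist','w4.png');cap('side','d5.png')
print(env.current_clock())
```

```text
True [0.43286116 0.38904494 0.16293195] [-0.2593649   0.25246474  5.60535807]
11.4
```

View pics/d5.png

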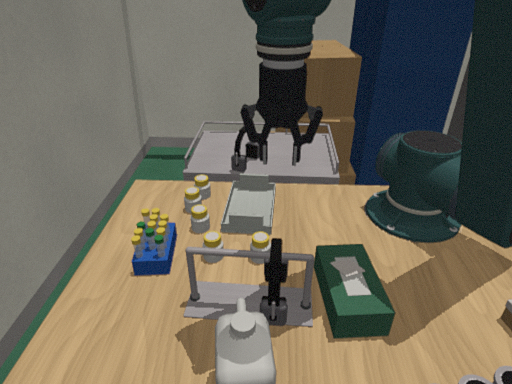

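View pics/w4.png

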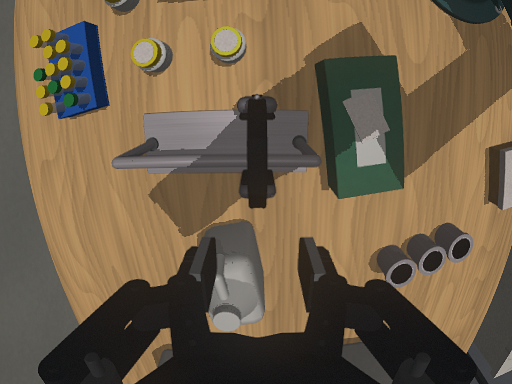

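Muffs A hang on the bar: the side view has the crown at (276,245), with a cup on each side. Now the second pair.

Run:
```python
from h import *
np.set_printoptions(suppress=True,precision=4)
a=go((.547,-.329,.37),-22); print(a)
c=cap('wrist','w6.png'); P=ptsw(c).reshape(-1,3)
s=P[(P[:,2]>.146)&(P[:,2]<.165)&(abs(P[:,0]-.547)<.06)&(abs(P[:,1]+.329)<.06)]; rect(s,'crown')
print(env.movel([.547,-.329,.1395],R(a),v=.2,contact_N=8), env.current_tool_pos())
env.move_gripper(.0,60)
env.movel([.547,-.329,.37],R(a),v=.2)
print('w',env.current_gripper_width(),env.current_ft_force())
f=lambda x:.3868-.043*(x-.4878)
x=.543;y=f(x)
b=go((x,y,.37),-2.5); print(b)
env.movel([x,y,.37],R(b))
c=cap('wrist','w7.png'); 
env.movel([x,y,.19],R(b),v=.2)
print(env.movel([x,y,.162],R(b),v=.03,contact_N=5),env.current_tool_pos(),env.current_ft_force())
env.move_gripper(.045)
env.hold(.2)
env.movel([x,y,.37],R(b),v=.2)
cap('wrist','w8.png');cap('side','d8.png');cap('scene','s8.png')
print(env.current_clock())
```

```text
158
crown 1032 [ 0.5479 -0.3298] [0.069  0.0237] 67.4 z [0.1466 0.1523 0.1553]
False [ 0.5474 -0.3292  0.1405]
w 0.022213341888186185 [-0.0433  0.0372 -2.0266]
177.5
True [0.5428 0.3843 0.1631] [-0.1577 -0.9653  6.0944]
23.55
```

View pics/d8.png

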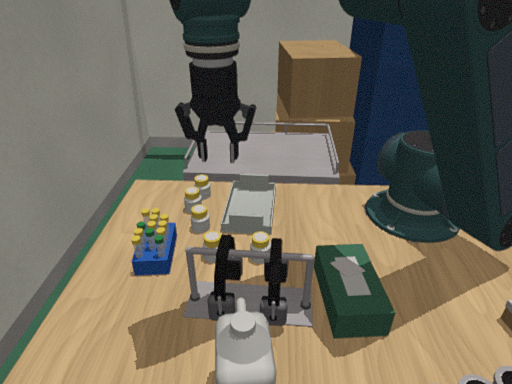

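View pics/w8.png

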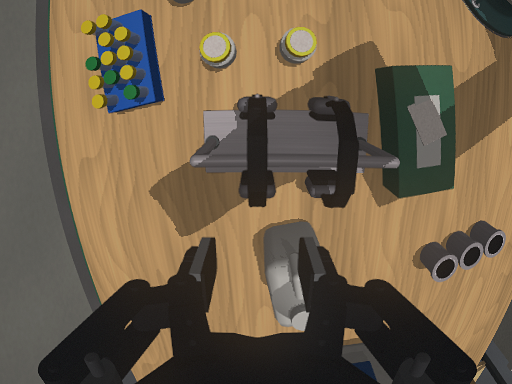

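Both pairs hang on the bar, with crowns at side-view pixels (228,240) and (276,245). Now I'll survey the bottles and tray from the wrist.

```bash
cat >> h.py <<'E'
def caps(c,P,verbose=False):
    """yellow-cap bottles: circle fit to the cap top ring"""
    hsv=cv2.cvtColor(c['color'],cv2.COLOR_RGB2HSV); z=P[...,2]
    ok=np.isfinite(z)&(z>.062)&(z<.085)
    yel=ok&(hsv[...,0]>18)&(hsv[...,0]<36)&(hsv[...,1]>80)
    m=cv2.dilate(yel.astype(np.uint8),np.ones((5,5)))
    m=(m>0)&ok
    k,l,s,ce=cv2.connectedComponentsWithStats(m.astype(np.uint8))
    out=[]
    for i in range(1,k):
        if s[i,4]<40: continue
        q=P[l==i]; 
        (x,y),r=cv2.minEnclosingCircle(q[:,:2].astype(np.float32))
        e=(q.max(0)+q.min(0))/2
        if verbose: print(ce[i].round(),s[i,4],'enc',np.round([x,y,r],4),'bbox',e[:2].round(4),'zmax',q[:,2].max().round(4))
        if .019<r<.029: out.append((x,y))
    return np.array(out)
E
python3 - <<'E'
from h import *
env.reach([.53,.08,.36],R(177.5))
c=cap('wrist','w9.png'); np.savez('/tmp/w9.npz',**c); P=ptsw(c)
caps(c,P,True)
q=P.reshape(-1,3)
for lo,hi in ((-.2,-.08),(.09,.17)):
    s=q[(q[:,2]>.058)&(q[:,2]<.072)&(abs(q[:,0]-.507)<.065)&(q[:,1]>lo)&(q[:,1]<hi)]; 
    if len(s)>5: rect(s,'grip')
s=q[(q[:,2]>.022)&(q[:,2]<.04)&(abs(q[:,0]-.507)<.1)&(q[:,1]>-.15)&(q[:,1]<.15)]; rect(s,'walls')
print(env.current_clock())
E
```

```text
[152.  51.] 464 enc [ 0.6788 -0.0784  0.0233] bbox [ 0.6787 -0.0784] zmax 0.0729
[146. 104.] 463 enc [0.6948 0.0022 0.0231] bbox [0.6945 0.002 ] zmax 0.0725
[177. 166.] 475 enc [0.6536 0.1032 0.0235] bbox [0.6534 0.1026] zmax 0.073
[295. 231.] 358 enc [0.4698 0.2247 0.0234] bbox [0.4698 0.225 ] zmax 0.0727
[222. 236.] 344 enc [0.5965 0.2275 0.0234] bbox [0.5966 0.2272] zmax 0.0729
grip 469 [ 0.5054 -0.12  ] [0.0103 0.0991] 87.3 z [0.058  0.064  0.0669]
grip 434 [0.5163 0.1179] [0.009  0.0986] 87.6 z [0.058  0.0641 0.0668]
walls 1496 [ 0.5105 -0.0007] [0.2495 0.1508] 87.8 z [0.022 0.031 0.04 ]
24.7667
```

View pics/w9.png

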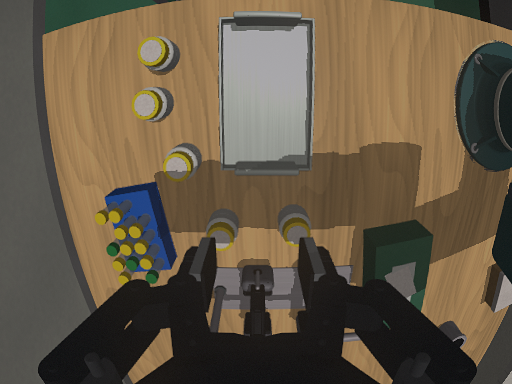

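```bash
cat >> h.py <<'E'
T0=np.array([.5108,-.001]); TH=np.radians(-2.6)
def tray(x,y): 
    c,s=np.cos(TH),np.sin(TH); return T0+np.array([c*x-s*y,s*x+c*y])
SL=[(-.037,.055),(.037,.055),(0,-.008),(.037,-.070),(-.037,-.070)]
Rb=R(177.4)
def bottle(guess,slot,tag):
    env.move_gripper(.068)
    env.reach([guess[0],guess[1],.19],Rb)
    c=cap('wrist',f'b{tag}.png'); C=caps(c,ptsw(c))
    d=np.hypot(*(C-guess).T) if len(C) else np.array([9]); i=d.argmin()
    print(tag,'cap',C[i] if d[i]<1 else None,'off',d[i].round(4))
    if d[i]>.015: print('STOP, caps',C); return False
    x,y=C[i]
    env.movel([x,y,.19],Rb,v=.2)
    if env.movel([x,y,.053],Rb,v=.15,contact_N=10): print('STOP contact',env.current_tool_pos()); return False
    env.move_gripper(0,40); w=env.current_gripper_width(); print(' width',w)
    if w<.04: return False
    env.movel([x,y,.18],Rb,v=.25)
    t=tray(*SL[slot])
    env.movel([t[0],t[1],.18],Rb,v=.25)
    env.movel([t[0],t[1],.072],Rb,v=.2)
    k=env.movel([t[0],t[1],.054],Rb,v=.03,contact_N=4); print(' down',k,env.current_tool_pos(),'w',env.current_gripper_width())
    env.move_gripper(.058)
    env.movel([t[0],t[1],.18],Rb,v=.25)
    print(' t',env.current_clock()); return True
E
python3 - <<'E'
from h import *
bottle(np.array([.4698,.2248]),0,'1')
cap('wrist','w10.png');cap('side','d10.png')
E
```

```text
1 cap [0.47007456 0.22430401] off 0.0006
 width 0.04447973853836527
 down True [0.47695136 0.05557639 0.05750093] w 0.04459478207551108
 t 31.3417
```

View pics/w10.png

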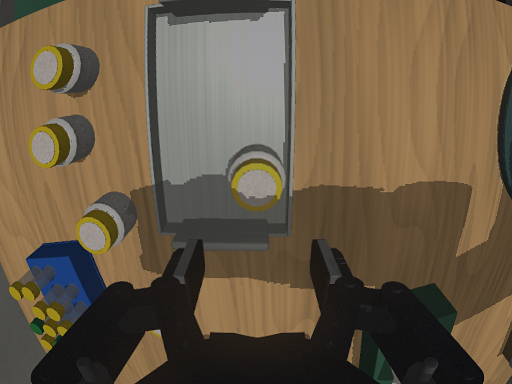

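View pics/d10.png

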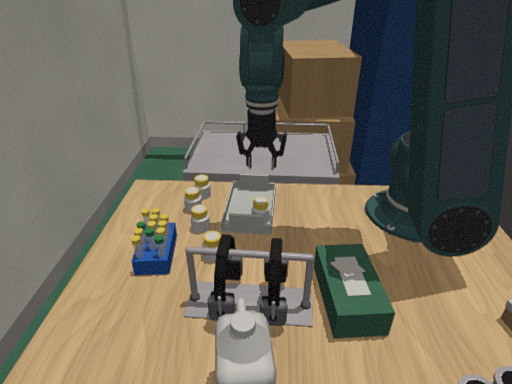

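The first bottle stands upright in its corner of the tray (wrist view (257,185)), so I'll carry on with the next two.

Run:
```python
from h import *
if bottle(np.array([.5965,.2275]),1,'2') and bottle(np.array([.6536,.1030]),2,'3'):
    c=cap('wrist','w11.png'); caps(c,ptsw(c),True)
cap('side','d11.png')
```

```text
2 cap [0.59710371 0.22716953] off 0.0007
 width 0.044321176268877806
 down True [0.55058953 0.05223034 0.05763308] w 0.044271417144748325
 t 37.9083
3 cap [0.6544295  0.10251138] off 0.001
 width 0.04455263444647525
 down True [ 0.51081436 -0.00902044  0.05766858] w 0.04436336280926019
 t 44.0583
[ 81. 124.] 959 enc [ 0.6784 -0.0786  0.0237] bbox [ 0.6787 -0.0789] zmax 0.0723
[256. 184.] 1260 enc [ 0.5089 -0.0091  0.0232] bbox [ 0.5092 -0.0089] zmax 0.0763
[ 82. 202.] 836 enc [0.6946 0.0023 0.0235] bbox [0.6945 0.002 ] zmax 0.0721
[223. 244.] 951 enc [0.5482 0.052  0.0234] bbox [0.5471 0.0521] zmax 0.0759
[290. 244.] 965 enc [0.4755 0.0555 0.0232] bbox [0.476  0.0553] zmax 0.0758
```

View pics/d11.png

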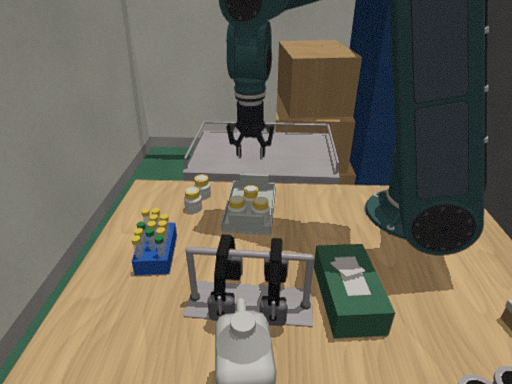

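View pics/w11.png

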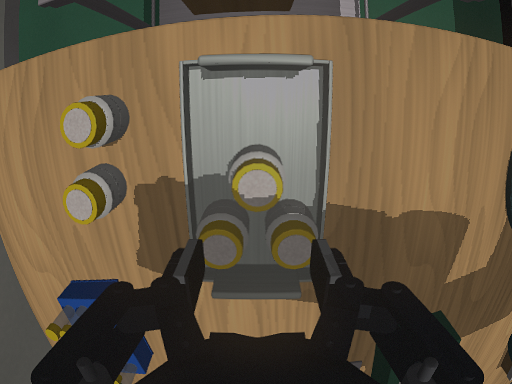

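Three bottles are upright in the tray and two are left, unmoved.

Run:
```python
from h import *
if bottle(np.array([.6945,.0020]),3,'4') and bottle(np.array([.6787,-.0785]),4,'5'):
    env.reach([.53,.08,.36],R(177.5))
    c=cap('wrist','w12.png'); P=ptsw(c); caps(c,P,True)
    q=P.reshape(-1,3)
    for lo,hi in ((-.2,-.1),(.1,.17)):
        s=q[(q[:,2]>.055)&(q[:,2]<.072)&(abs(q[:,0]-.507)<.065)&(q[:,1]>lo)&(q[:,1]<hi)]; 
        if len(s)>5: rect(s,'grip')
cap('side','d12.png')
```

```text
4 cap [0.69569778 0.00158448] off 0.0013
 width 0.04412687744401316
 down True [ 0.54503142 -0.07267042  0.05773036] w 0.04414800188014198
 t 50.4917
5 cap [ 0.67966837 -0.07941782] off 0.0013
 width 0.04455140298554295
 down True [ 0.47109263 -0.06929317  0.05771623] w 0.044121656481614834
 t 56.8167
[236.  37.] 547 enc [ 0.5494 -0.0875  0.0234] bbox [ 0.5499 -0.0871] zmax 0.0771
[293.  47.] 534 enc [ 0.4694 -0.0682  0.0232] bbox [ 0.4693 -0.0679] zmax 0.0765
[268.  89.] 515 enc [ 0.5091 -0.0085  0.0231] bbox [ 0.5088 -0.0083] zmax 0.0766
[242. 131.] 503 enc [0.5484 0.0528 0.023 ] bbox [0.5494 0.0527] zmax 0.0764
[292. 131.] 530 enc [0.4754 0.0559 0.0232] bbox [0.4757 0.0557] zmax 0.0767
grip 507 [ 0.5078 -0.1126] [0.0244 0.102 ] 88.1 z [0.0551 0.0638 0.072 ]
grip 451 [0.5159 0.1176] [0.0088 0.1   ] 87.5 z [0.0552 0.0639 0.0667]
```

View pics/w12.png

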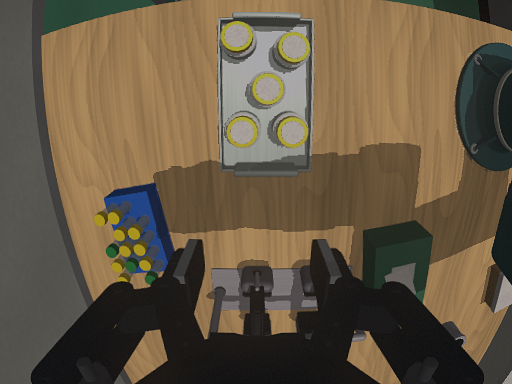

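View pics/d12.png

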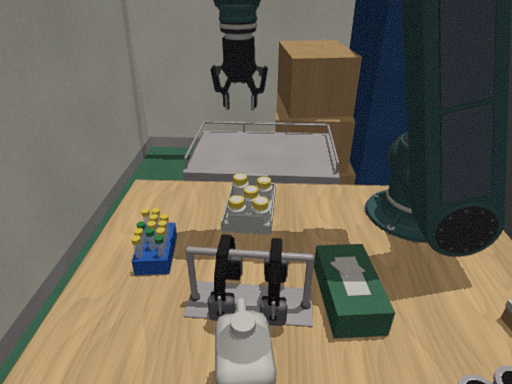

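All five are in the tray. One bottle (wrist view (236,37)) sits about 15 mm from where I placed it, against the tray's side wall, so I'll look closely to see whether it's upright.

Run:
```python
from h import *
env.reach([.535,-.0,.22],R(177.5))
c=cap('wrist','w13.png'); P=ptsw(c); C=caps(c,P,True); q=P.reshape(-1,3); q=q[np.isfinite(q[:,0])]
for x,y in C:
    s=q[(np.hypot(q[:,0]-x,q[:,1]-y)<.018)&(q[:,2]>.06)]
    A=np.c_[s[:,:2]-[x,y],np.ones(len(s))]; k=np.linalg.lstsq(A,s[:,2],rcond=None)[0]; print((x,y),len(s),'tilt deg',np.degrees(k[:2]).round(2),'z',k[2].round(4))
cv2.imwrite('pics/w13b.png',cv2.resize(c['color'][:,:,::-1][0:300,100:420],(800,600),interpolation=1)[:600])
```

```text
[237.  88.] 985 enc [ 0.5497 -0.0877  0.023 ] bbox [ 0.5498 -0.088 ] zmax 0.0763
[318. 104.] 1013 enc [ 0.4692 -0.0685  0.0235] bbox [ 0.4693 -0.0689] zmax 0.0764
[280. 163.] 972 enc [ 0.5093 -0.0088  0.0231] bbox [ 0.5091 -0.0089] zmax 0.0767
[246. 219.] 896 enc [0.5486 0.0522 0.0233] bbox [0.5484 0.0523] zmax 0.0762
[311. 218.] 890 enc [0.4752 0.0554 0.0234] bbox [0.476 0.055] zmax 0.0759
(np.float64(0.5497292876243591), np.float64(-0.08772739768028259)) 1074 tilt deg [ 0.19 -0.04] z 0.0742
(np.float64(0.4692226052284241), np.float64(-0.06852541863918304)) 1024 tilt deg [-0.19  0.2 ] z 0.0742
(np.float64(0.5092583894729614), np.float64(-0.008842693641781807)) 8369 tilt deg [  66.7  -175.23] z 0.2595
(np.float64(0.5485953092575073), np.float64(0.05218852683901787)) 802 tilt deg [0.11 0.36] z 0.0742
(np.float64(0.4752154052257538), np.float64(0.05544636771082878)) 762 tilt deg [0.04 0.25] z 0.0744
```

View pics/w13b.png

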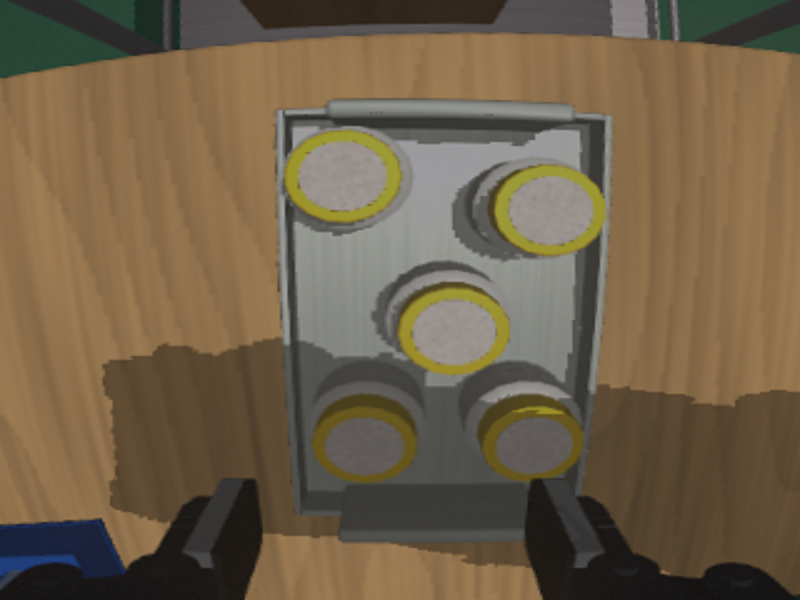

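All five are upright: the cap planes of four fit to within 0.4°, and the centre one looks upright in the view (its fit picked up gripper pixels). Next I pinch the far-end grip.

Run:
```python
from h import *
np.set_printoptions(suppress=True,precision=4)
Rt=R(87.4); x,y=.5161,.1180
env.move_gripper(.034)
env.reach([x,y,.19],Rt)
c=cap('wrist','w14.png'); P=ptsw(c).reshape(-1,3)
s=P[(P[:,2]>.055)&(P[:,2]<.072)&(abs(P[:,0]-.516)<.065)&(P[:,1]>.1)&(P[:,1]<.14)]
if len(s)>20: rect(s,'grip')
print(env.current_tool_pos())
print(env.movel([x,y,.043],Rt,v=.1,contact_N=6),env.current_tool_pos(),env.current_ft_force())
env.move_gripper(0,50)
print(env.current_gripper_width(),env.current_ft_force(),env.current_tool_pos())
cap('side','d14.png');cap('wrist','w15.png')
```

```text
grip 1058 [0.5153 0.1185] [0.0097 0.0992] 87.7 z [0.0558 0.0642 0.0665]
[0.5162 0.1178 0.1901]
False [0.5164 0.118  0.0434] [0.3978 0.0256 0.8405]
0.008830029408838156 [-1.0508 -2.5258  6.0053] [0.5164 0.1179 0.0435]
```

View pics/w15.png

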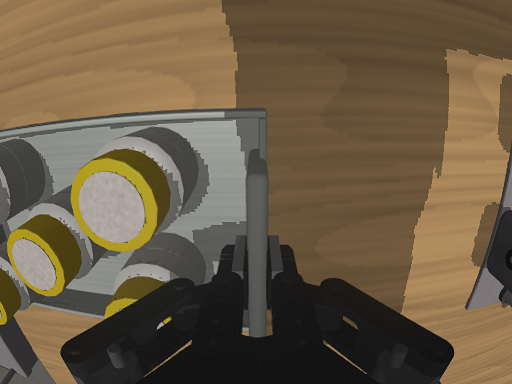

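Run:
```python
from h import *
np.set_printoptions(suppress=True,precision=4)
Rt=R(87.4); x=.5163
for y in (.08,-.02,-.10):
    env.movel([x,y,.043],Rt,v=.06); print(env.current_tool_pos(),env.current_ft_force(),env.current_gripper_width(),env.current_clock())
cap('side','d16.png');cap('scene','s16.png')
```

```text
[0.5167 0.0801 0.0435] [0.0681 1.0795 6.3418] 0.00915047140111457 63.425
[ 0.5166 -0.0192  0.0434] [0.4401 7.2501 7.493 ] 0.009158609175923172 65.2417
[ 0.5168 -0.0989  0.0437] [-0.1987 10.2569 13.0701] 0.008982460121260055 66.725
```

View pics/d16.png

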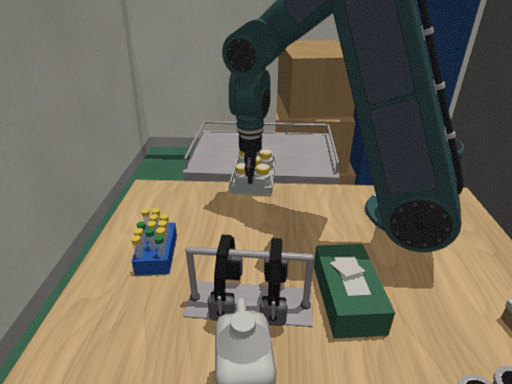

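View pics/s16.png

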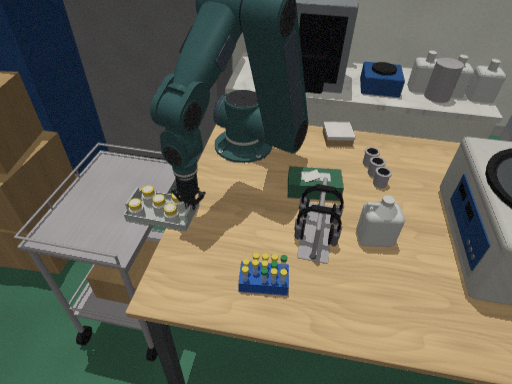

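The tray is spanning the gap level, with its leading end over the deck. I'll continue, and lower 3 mm once the trailing end has cleared the bench.

Run:
```python
from h import *
np.set_printoptions(suppress=True,precision=4)
Rt=R(87.4); x=.5165
for y,z in ((-.15,.043),(-.20,.0428),(-.23,.0402),(-.282,.0398)):
    env.movel([x,y,z],Rt,v=.05); print(env.current_tool_pos(),env.current_ft_force(),env.current_gripper_width(),env.current_clock())
cap('side','d17.png');cap('scene','s17.png')
```

```text
[ 0.5171 -0.1489  0.0438] [-0.4415  9.2724 14.8722] 0.008699664987821178 67.975
[ 0.5163 -0.2     0.0426] [ 0.1965 -1.4244 -8.0093] 0.008559445444942014 69.125
[ 0.5168 -0.2312  0.0405] [-0.3465 -3.8759 -2.0569] 0.009010122817591996 69.875
[ 0.5168 -0.2812  0.0405] [0.1428 7.9125 8.1405] 0.008692318301567845 71.0667
```

View pics/s17.png

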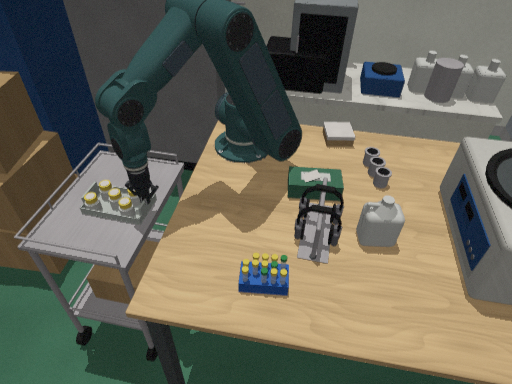

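The tray is on the deck, with a light upward reaction on the tool. Release, retreat and check.

Run:
```python
from h import *
np.set_printoptions(suppress=True,precision=4)
Rt=R(87.4); p=env.current_tool_pos()
env.move_gripper(.03)
env.movel([p[0],p[1],.2],Rt,v=.1)
env.reach([.46,-.2,.36],R(0))
c=cap('wrist','w18.png'); P=ptsw(c); C=caps(c,P,True); q=P.reshape(-1,3); q=q[np.isfinite(q[:,0])]
for lo,hi in ((-.56,-.48),(-.31,-.25)):
    s=q[(q[:,2]>.05)&(q[:,2]<.07)&(abs(q[:,0]-.51)<.065)&(q[:,1]>lo)&(q[:,1]<hi)]
    if len(s)>20: rect(s,'grip')
s=q[(q[:,2]>.02)&(q[:,2]<.035)&(abs(q[:,0]-.51)<.1)&(q[:,1]>-.56)&(q[:,1]<-.25)]; rect(s,'walls')
for x,y in C:
    s=q[(np.hypot(q[:,0]-x,q[:,1]-y)<.018)&(abs(q[:,2]-.07)<.02)]
    A=np.c_[s[:,:2]-[x,y],np.ones(len(s))]; k=np.linalg.lstsq(A,s[:,2],rcond=None)[0]; print((round(x,3),round(y,3)),'tilt',np.degrees(k[:2]).round(2),'z',k[2].round(4))
cap('side','d18.png');cap('scene','s18.png');print(env.current_clock())
```

```text
[267. 236.] 423 enc [ 0.4752 -0.3422  0.0232] bbox [ 0.4752 -0.3411] zmax 0.073
[313. 236.] 343 enc [ 0.5496 -0.3461  0.0234] bbox [ 0.5496 -0.3451] zmax 0.073
[278. 269.] 168 enc [ 0.5052 -0.4064  0.0222] bbox [ 0.4973 -0.4064] zmax 0.0733
[263. 295.] 323 enc [ 0.4702 -0.466   0.0232] bbox [ 0.4701 -0.4661] zmax 0.0731
grip 258 [ 0.4955 -0.5016] [0.0411 0.0798] 84.8 z [0.0501 0.0599 0.07  ]
grip 467 [ 0.516  -0.2788] [0.0109 0.0991] 87.6 z [0.05   0.0605 0.0637]
walls 1241 [ 0.5113 -0.3977] [0.249  0.1519] 87.5 z [0.02   0.0279 0.0349]
(np.float64(0.475), np.float64(-0.342)) tilt [ 0.5  -0.67] z 0.0711
(np.float64(0.55), np.float64(-0.346)) tilt [ 0.29 -0.15] z 0.0709
(np.float64(0.505), np.float64(-0.406)) tilt [ 2.96 -0.45] z 0.0712
(np.float64(0.47), np.float64(-0.466)) tilt [-0.1  -0.94] z 0.0709
74.8167
```

View pics/w18.png

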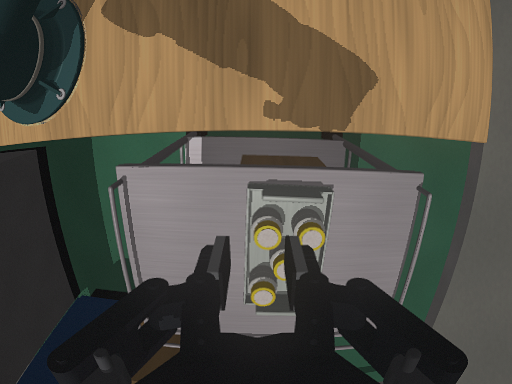

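View pics/d18.png

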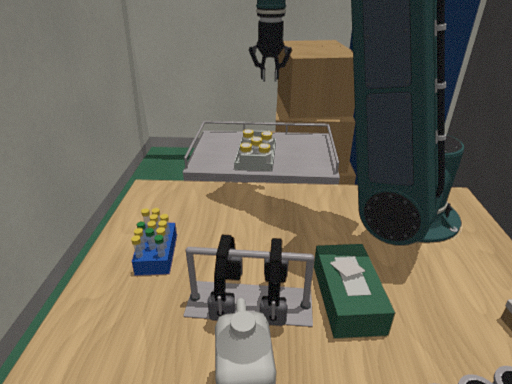

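View pics/s18.png

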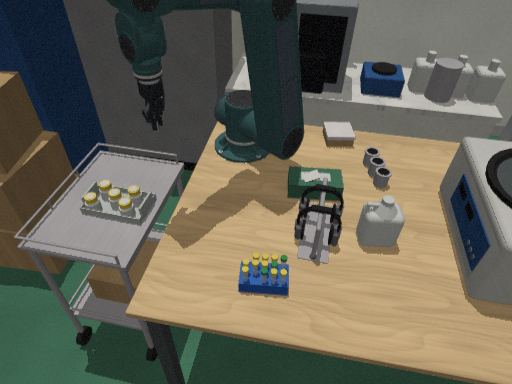

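The tray is fully on the deck: its walls span y from about -0.274 to -0.522, and the deck edge is at about -0.244. All five bottles are upright, both muffs still hang, and the other objects look unmoved. Handing in.

```bash
python3 -c "
from h import *
print(env.close_job(), env.current_clock())"
```

```text
the job is handed in; nothing more can be done
the job is handed in; nothing more can be done
```

The job is done and handed in at about 75 s of the 210 s allowed. I hung both ear defenders on the bar and stood all five bottles in the tray. I then pinched the tray's far grip and slid it across the gap onto the trolley, with no lift.

**Last checks:**
- **Tray:** it lies flat on the deck, and its nearest edge is about 30 mm past the deck edge.
- **Bottles:** all five stand in the tray in the final scene and side pictures. The cap planes of three fitted to within about 1° of level. The centre one read 3° because the fingers partly hid its cap. The fifth was hidden from the wrist camera; it measured level on the bench and stands upright in the final scene picture.
- **Ear defenders:** both pairs still hang with a cup on each side of the bar.
- **Rack, glove box and jug:** they look unmoved in the pictures; I did not re-measure them.

**One oddity:** one bottle shifted about 15 mm inside the tray, up to its side wall, while the arm was away from it. It stayed upright, so I left it there.

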